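# Unlock the lid stay and close the sample case

### The job

The sample case was left open, its lid held up by the folding stay on its right side. Take the stay's pull bar and lift the knee up past centre so that the stay unlocks, lower the lid under control, and press its front edge down onto the seal, flush, with a steady push of about 10 N to seat it. Do not force the stay or the lid, do not let the lid slam, and leave the petri dish, the vial and the marker where they are.

Things in the scene. Friction and masses are not known exactly. Their poses are not given: they have to be found in the camera images.
- case: white box with a hinged lid, fixed to the desk, 180 (x) x 200 (y) x 100 mm (height of the rim); origin at the centre of its underside; its x axis points from the front (robot side) to the hinge side at the back, y to its left, z up. The lid's hinge axis runs along y through (90, 0, 100) mm. A rack with glass vials stands inside, below the rim
- lid_panel: the lid, white panel 184 x 204 x 10 mm, 0.2 to 0.4 kg; origin at the middle of the hinge axis. It stretches to its own -x; its outer face is 13 mm above the axis; a 90 mm wide lip sticks out 14 mm in front. The stiff hinge holds it at any opening; at most 6 N at the front edge swing it once the stay is unlocked; while locked it cannot be pushed down. Shut, its outer face is 113 mm above the desk
- lid_edge (a point): point on the lid's outer face, 165 mm from the hinge axis, midway across and 17 mm in from the front edge: the place to press the lid shut
- lid_angle (a joint): opening of the lid in rad: 0 = flush on its seal, 1.25 at the start. It stops firmly at 0; the seal and panel then yield about 1 mm for 16 N at the front edge. Lower link's angle above forward at lid 1.14: 104 degrees, 0.80: 72, 0.45: 49, 0.23: 37, 0: 30. The last 0.2 rad of lid move the bar only 6 mm, so the end of the closing is better done by pressing the lid
- stay_lower: lower steel link of the stay, 60 mm between pivots, outside the case's right (-y) wall; origin at its pivot on the wall, at (-35, -109, 65) mm of the case. Its own -x axis points to the knee; it swings about the case's y axis. The upper link, 92 mm, runs from the knee to a pivot on the lid's right edge, 85 mm from the lid's hinge axis
- pull_bar (a point): centre of the pull bar: level steel round bar, 10 mm thick, 50 mm long, sticking out of the knee to the case's right (-y), with a black 16 mm knob at its end, 21 mm beyond this point. It is on the knee's axis, so it moves on a circle of 60 mm radius about the lower link's pivot, square to the case's y axis, and can be pinched from above with a finger in front and one behind
- knee (a joint): bend of the knee in rad: -0.16 = locked on its stop, sagging 6 mm behind and below the straight line; 0 = straight (dead centre); positive = unlocked, the knee folding up and toward the front. Unlocking takes about 4 to 8 N at the bar along its circle. Angle of the lower link above straight forward: 136 degrees when locked, 130 at dead centre
- mount_x (a joint): shift in m of the stay's wall bracket, toward the case's front, from rest (0). The bracket sits on a rubber pad that gives 1 mm for 8 N; it carries the stay's lower pivot, and more than 1.5 mm means that the stay is being forced
- mount_z (a joint): the same bracket's shift upward in m, also 1 mm for 8 N
- petri_dish: closed petri dish, 63 mm wide, 14 mm high, on the desk right of the case; origin at the centre of its underside; leave alone
- vial: empty glass vial, 21 mm wide, 55 mm high, standing right of the case near its back; origin at the centre of its underside; leave alone
- marker: capped marker, 135 mm long, 17 mm high, lying in front of the case; origin at the centre of its underside; leave alone

How it is judged (in metres and radians):
On the way, in this order (a step that is already met when the one before it is completed fails the run):
1. the stay's knee is past centre: unlocked (value of joint knee above 0.2 rad), for 0.1 s.
2. the lid is lowered more than half way (value of joint lid_angle below 0.5 rad), for 0.1 s.
3. the shut lid is pressed onto its seal by the fingers with at least 7 N (value of joint lid_angle below 0.008 rad and contact force between the fingers and lid_panel above 7 N), for 0.2 s.
At the end, for the whole second after the job is handed in: the lid lies shut on its seal (lid angle below 0.008 rad, about 1.3 mm at the front edge) and is at rest (value of joint lid_angle below 0.008 rad and velocity of joint lid_angle between -0.05 and 0.05 rad/s); the robot touches nothing.
It fails at once if the lid is pushed or pressed with more than 16 N (contact force between any of the fingers, the arm and lid_panel above 16 N).
It fails at once if the stay is forced: its rubber-mounted bracket is pushed more than 1.5 mm out of place (value of joint any of mount_x, mount_z above 0.0015 m or value of joint any of mount_x, mount_z below -0.0015 m).
It fails at once if the lid slams: it closes faster than 2 rad/s (velocity of joint lid_angle below -2 rad/s).
It fails at once if the petri dish, vial or marker is moved more than 15 mm or the vial is tipped (distance of any of petri_dish, vial, marker from where it was at the start of the episode above 0.015 m or angle between vial's own z axis and vertical above 0.3 rad).
It also fails if it takes over 67 s, if anything falls off the work surface, if the arm or the gripper's body presses on something with over 40 N, if the wrist force passes 120 N, or if a joint passes its speed limit or range.

### The arm

A 6-joint arm with a two-finger parallel gripper is mounted at the origin on a cart in front of the work surface, level with it; the furniture and walls round the work are solid. World frame = base frame: x ahead of the robot, y to its left, z up, the work surface at z = 0. Lengths are in mm, angles in rad, forces in N, time in s.
With the tool pointing down it reaches from about 275 to 875 mm from the base axis. Payload 12.5 kg.
Tool frame: the origin (TCP) lies between the finger pads; the fingertips stand 19 mm ahead of it and the grasp point (between the pads) is the TCP; z points along the fingers, y is the direction in which the jaws open and shut (so a half turn about z gives the same grasp; the last joint's range is limited). The gripper opens to 85 mm and grips with 20 to 120 N. Pads are 22 mm wide; open, the fingers measure 114 mm over their backs; the gripper's body (76 mm by 85 mm) begins 54 mm behind the grasp point. The pads swing forward as they close: fully open they stand 13 mm farther back than shut.
Start: joints at [-1.352, 0.351, 1.652, -0, 1.139, -0.085], TCP at [164.551, -524.793, 250.29] pointing down, gripper open.
Joint ranges: [-2.75, 2.75], [-0.79, 2.1], [0.01, 2.65], [-1.57, 4.71], [0.07, 3.14], [-2.87, 2.87]. Speed limits (rad/s): [2.22, 2.22, 2.79, 3.14, 3.14, 3.14].

### API

Orientations are given as a unit quaternion [w, x, y, z].
In Python, from workcell import env gives the robot as it stands.
- The arm moves only by the shell command python3 -m pendant 'ROWS' [OPENING] [FORCE]. ROWS is JSON, a list of rows, each a list of 4 numbers: the shift along the tool's x, y, z in units of 60 mm (1.0 is 60 mm), then the turn about the tool's z in degrees. In form: [[tx, ty, tz, yaw], ...]. A call has 1 to 12 rows; each row shifts and turns the commanded pose from where the row before left it, along the tool's axes as they then stand; what a row does not reach is not made up. A row lasts 1/8 s, in which the tool goes at most 62.5 mm and 10.7 degrees, less where a joint would pass 70% of its speed; a pose out of reach is approached as far as the arm can. A call is refused whole if a number of a shift passes 1 or a number of a turn 10.7, either way. A call with a gripper value outside its range is refused whole. OPENING is the opening in per cent of the stroke, from 0 (shut) to 100 (fully open), set as the call begins (- or left out, the last holds). The fingers move at their own pace and stop on an object; FORCE is the grip in N (left out, the last holds). Time passes only in rows, so rows that do not move let the fingers close. It gives the time, the measured TCP pose, the force and the opening at its end, in the units of the state.
- env.state(): the state, without advancing time (a new reading comes with each control period).
- env.grab_frame(name): name is "scene" or "top" or "wrist"; returns the picture (420x560x3 uint8, blue, green, red); there is no depth.
- env.calibration(name): a dict with "camera_matrix" (3x3 intrinsics, pixels), "k1" (the pictures are not rectified: a ray, as slopes to the right and down, at radius r is drawn at 1 + k1 r^2 times it, then the intrinsics apply), "xyz" and "attitude" of the camera in the world; the wrist camera has in their place "hand_eye" (4x4, takes a point from camera to tool coordinates, whose origin is the TCP and whose axes are the flange's). Camera axes: x right, y down, z forward; pixel columns grow to the right and rows downward; lengths in mm; the calibration is good to about 2 mm. A picture is of the moment at which its call begins: read the wrist's pose just before it. calibration takes no time and is no camera call.
- env.sign_off(): hands the job in, once; it reports no verdict.
The state is a dict: "clock": time; "qpos": joint angles; "qd": joint speeds; "effort": joint torques, N m; "tool_pos": TCP position; "tcp_rot": TCP orientation; "contact_force": force on the tool from outside, world axes, zero at the start; "ft_torque": the same for the moment, N m; "width": opening from 0.0 (shut) to 1.0 (fully open).
Only numpy, scipy, OpenCV 4.12 (cv2) and the standard library are available. Lean on these libraries where they do the work, as an engineer would, in place of code of your own. Each camera call takes 0.05 s, during which the arm holds its last target.

## Working session

There is one attempt and no reset: what is moved stays moved. The work goes in short steps, Python scripts to look and compute and a shell command to move; the robot and the scene stay as the last step left them, time stands still between calls to the robot, and variables do not carry over. Pictures are saved under pics/ and viewed, and the job is handed in when it is done.

```bash
ls; mkdir -p pics
python3 - <<'E'
from workcell import env
import cv2,json
s=env.state();print(s)
for n in("scene","top","wrist"):
    cv2.imwrite(f"pics/{n}0.png",env.grab_frame(n));print(n,env.calibration(n))
E
```

```text
pics
{'clock': 0.0, 'qpos': array([-1.35161553e+00,  3.51254463e-01,  1.65240732e+00,  2.06872508e-05,
        1.13909721e+00, -8.46031639e-02]), 'qd': array([ 6.00877822e-04, -1.41459694e-05, -6.74406664e-04, -4.93476905e-04,
       -3.69527967e-04, -1.59505484e-03]), 'effort': array([ 1.94637767e-03, -5.06105626e+01, -2.91408366e+01,  4.52451286e-05,
        4.50445179e-03, -1.42491569e-05]), 'tool_pos': array([ 164.48489986, -524.51399465,  249.75479759]), 'tcp_rot': array([-5.82482639e-04,  9.88487062e-01,  1.51304290e-01, -2.98403909e-05]), 'contact_force': array([-1.38172378,  0.14988863, -0.06349328]), 'ft_torque': array([-0.01306944, -0.02778524,  0.0179174 ]), 'width': 0.9989674658562914}
scene {'camera_matrix': array([[409.85097227,   0.        , 280.51134246],
       [  0.        , 409.85097227, 215.59788289],
       [  0.        ,   0.        ,   1.        ]]), 'k1': -0.06511998603964732, 'xyz': array([167.95505906, 549.18271437, 766.12540024]), 'attitude': array([ 0.12609191, -0.24432286,  0.87205658, -0.40487589])}
top {'camera_matrix': array([[424.94522603,   0.        , 280.9783778 ],
       [  0.        , 424.94522603, 210.62062789],
       [  0.        ,   0.        ,   1.        ]]), 'k1': -0.13629090997805107, 'xyz': array([ 487.4645451 ,  -48.42663367, 1109.58453298]), 'attitude': array([-0.03747529,  0.71598957, -0.69661964,  0.02599282])}
wrist {'camera_matrix': array([[310.87001525,   0.        , 279.46242151],
       [  0.        , 310.87001525, 205.86401485],
       [  0.        ,   0.        ,   1.        ]]), 'k1': -0.05944000316173233, 'hand_eye': array([[ 4.46116035e-04, -9.52902557e-01, -3.03276306e-01,
         7.72336119e+01],
       [ 9.99999727e-01,  2.46662699e-04,  6.95967319e-04,
        -1.37795230e+00],
       [-5.88382086e-04, -3.03276534e-01,  9.52902407e-01,
        -1.24128482e+02],
       [ 0.00000000e+00,  0.00000000e+00,  0.00000000e+00,
         1.00000000e+00]])}
```

View pics/scene0.png

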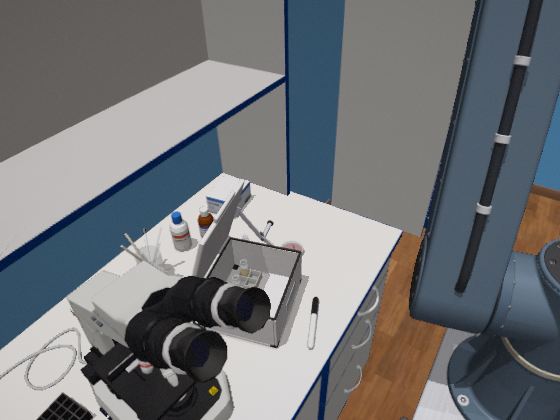

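View pics/top0.png

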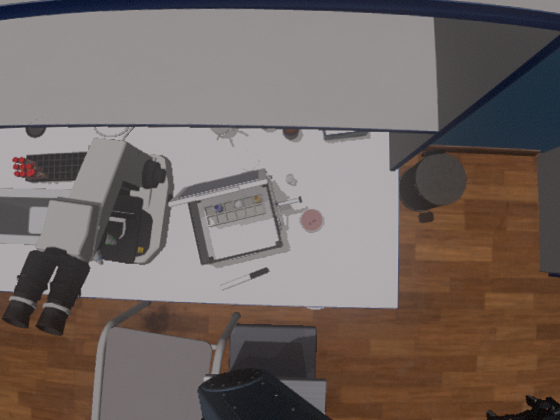

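View pics/wrist0.png

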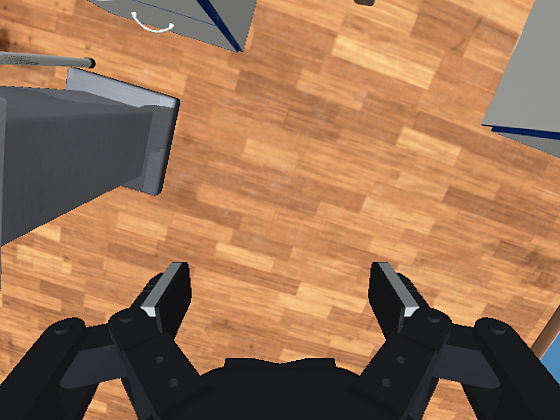

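The top view shows the case at about px (235,222), the stay and knob at about (295,201), the dish at (312,219), the vial at (291,180) and the marker at (245,278). I'll zoom in for measurement.

Run:
```python
import cv2
a=cv2.imread("pics/top0.png")[160:300,160:340]
cv2.imwrite("pics/topz.png",cv2.resize(a,None,fx=4.2,fy=4.2,interpolation=cv2.INTER_CUBIC))
a=cv2.imread("pics/scene0.png")[170:350,180:340]
cv2.imwrite("pics/scz.png",cv2.resize(a,None,fx=3.3,fy=3.3,interpolation=cv2.INTER_CUBIC))
```

```text
(no output)
```

View pics/topz.png

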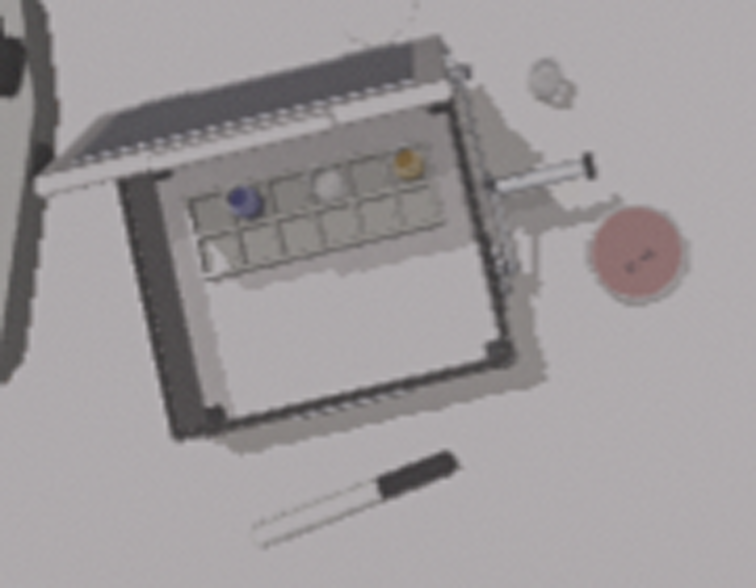

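View pics/scz.png

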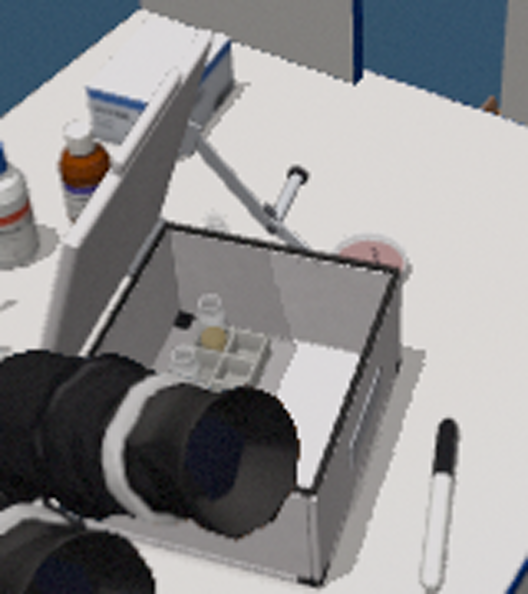

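```bash
cat > h.py <<'E'
import numpy as np,cv2
from scipy.spatial.transform import Rotation as R
from scipy.optimize import least_squares
from workcell import env
def q(w): return R.from_quat([w[1],w[2],w[3],w[0]])
def cam(n,state=None):
    c=env.calibration(n)
    if n=="wrist":
        T=np.array(c["hand_eye"]);r=q(state["tcp_rot"]).as_matrix()
        return c,r@T[:3,:3],r@T[:3,3]+state["tool_pos"]
    return c,q(c["attitude"]).as_matrix(),np.array(c["xyz"])
def proj(C,P):
    c,Rm,t=C;p=(np.atleast_2d(P)-t)@Rm
    s=p[:,:2]/p[:,2:];s=s*(1+c["k1"]*(s**2).sum(1,keepdims=True))
    K=c["camera_matrix"];return s*[K[0,0],K[1,1]]+[K[0,2],K[1,2]]
def at_z(C,uv,z):
    c,Rm,t=C;K=c["camera_matrix"]
    d=(np.array(uv,float)-[K[0,2],K[1,2]])/[K[0,0],K[1,1]];s=d.copy()
    for _ in range(20): s=d/(1+c["k1"]*(s**2).sum())
    r=Rm@np.array([s[0],s[1],1]);return t+r*(z-t[2])/r[2]
def w(x,y,th,P):  # case->world
    P=np.atleast_2d(P);a=np.array(P,float);co,si=np.cos(th),np.sin(th)
    return np.c_[x+co*a[:,0]-si*a[:,1],y+si*a[:,0]+co*a[:,1],a[:,2]]
E
python3 - <<'E'
from h import *
C=cam("top")
z=lambda u,v:(160+u/4.2,160+v/4.2)
pts=[((175,437),[-90,100,100]),((512,355),[-90,-100,100]),((120,180),[62,100,100])]
for u,p in pts: print(p,at_z(C,z(*u),p[2]).round(1))
uv=np.array([z(*u) for u,_ in pts[:2]]);P=[p for _,p in pts[:2]]
f=least_squares(lambda v:(proj(C,w(v[0],v[1],v[2],P))-uv).ravel(),[480,50,0.2]);print(f.x,f.cost,f.fun)
x,y,th=f.x
for n,u,zz in(("knob",(590,165),106.7),("barroot",(495,186),106.7),("dish",(638,250),14),("vial",(545,80),55),("mk1",(455,460),10),("mk2",(262,535),10)):
    p=at_z(C,z(*u),zz);d=p-[x,y,0];print(n,p.round(1),"case",(np.cos(th)*d[0]+np.sin(th)*d[1]).round(1),(-np.sin(th)*d[0]+np.cos(th)*d[1]).round(1))
E
```

```text
[-90, 100, 100] [445.3 154.6 100. ]
[-90, -100, 100] [497.5 -35.2 100. ]
[62, 100, 100] [591.  192.8 100. ]
[5.58216404e+02 8.35587847e+01 2.68260158e-01] 0.44961516200893387 [-0.65866764  0.15182374  0.64600814 -0.15814644]
knob [605.8 -76.4 106.7] case 3.5 -166.8
barroot [592.4 -23.  106.7] case 4.7 -111.8
dish [ 564.9 -109.7   14. ] case -44.8 -188.2
vial [662.3 -49.8  55. ] case 65.0 -156.1
mk1 [433.1  -0.9  10. ] case -143.0 -48.3
mk2 [383.4 116.4  10. ] case -159.9 78.0
```

Run:
```python
from h import *
T=cam("top");S=cam("scene")
# shelf front-bottom edge : top row127 ; scene lines
for z in (300,350,400,450,500,550,600):
    X=at_z(T,(200,127),z);X2=at_z(T,(436,127),z)
    print(z,X.round(0),X2.round(0),proj(S,[X,X2]).round(0).tolist())
def tri(a,b):
    f=least_squares(lambda p:np.r_[proj(T,p)[0]-a,proj(S,p)[0]-b],[600,-60,100]);return f.x.round(1),f.fun.round(2)
zt=lambda u,v:np.array((160+u/4.2,160+v/4.2));zs=lambda u,v:np.array((180+u/3.3,170+v/3.3))
print("knob",tri(zt(590,165),zs(297,176)))
print("barroot",tri(zt(495,186),zs(272,222)))
print("FR",tri(zt(512,355),zs(397,268)))
print("corner lid left-top",)
x,y,th=558.2,83.6,.262
print(proj(S,w(x,y,th,[[-90,100,100],[-90,-100,100],[-90,-100,0],[90,-100,100],[8.2,-162,106.7],[8.2,-116,106.7]])).round(1), [zs(397,268),zs(300,176)])
```

```text
300 [722. 130. 300.] [ 735. -337.  300.] [[159.0, 189.0], [279.0, 99.0]]
350 [707. 119. 350.] [ 720. -320.  350.] [[163.0, 166.0], [280.0, 85.0]]
400 [693. 108. 400.] [ 705. -302.  400.] [[168.0, 142.0], [281.0, 69.0]]
450 [678.  97. 450.] [ 689. -284.  450.] [[173.0, 116.0], [282.0, 52.0]]
500 [664.  86. 500.] [ 674. -266.  500.] [[178.0, 88.0], [284.0, 33.0]]
550 [649.  75. 550.] [ 659. -248.  550.] [[184.0, 58.0], [285.0, 12.0]]
600 [635.  64. 600.] [ 643. -230.  600.] [[191.0, 24.0], [286.0, -12.0]]
knob (array([605.5, -76.6, 106.2]), array([ 0.08,  0.14, -0.17, -0.01]))
barroot (array([592. , -23.2, 108.4]), array([ 0.07,  0.12, -0.13, -0.01]))
FR (array([496.7, -35.6,  99.8]), array([ 0.18,  0.35, -0.38, -0.01]))
corner lid left-top
[[273.6 320.6]
 [299.9 250.9]
 [299.5 279.8]
 [227.4 236.6]
 [267.7 224.2]
 [261.6 236.4]] [array([300.3030303 , 251.21212121]), array([270.90909091, 223.33333333])]
```

```bash
python3 -m pendant '[[0.4,-0.22,0,0],[0.77,-0.435,0,0],[0.77,-0.435,0,0],[0.77,-0.435,0,0],[0.77,-0.435,0,0],[0.77,-0.435,0,0],[0.77,-0.435,0,0],[0.77,-0.435,0,0],[0.4,-0.22,0,0]]' 100; python3 -m pendant '[[0,0,0,10],[0,0,0,10.5],[0,0,0,10.5],[0,0,0,10.5],[0,0,0,10.5],[0,0,0,10.5],[0,0,0,10.5],[0,0,0,10.5],[0,0,0,8.7],[0,0,0,0]]'
```

```text
clock: 1.27
tool_pos: [457.6, -212.2, 250.1]
tcp_rot: [-0.0, 0.988, 0.152, -0.0]
contact_force: [-1.0, -1.5, -0.1]
width: 1.001
clock: 2.52
tool_pos: [456.3, -214.1, 250.1]
tcp_rot: [0.0, 0.795, -0.607, -0.0]
contact_force: [0.5, -0.6, -0.2]
width: 0.997
```

```bash
python3 -m pendant '[[-0.37,-0.6,0,0],[-0.37,-0.6,0,0],[-0.37,-0.6,0.1,0],[-0.37,-0.6,0.2,0],[-0.35,-0.6,0.2,0],[0,0,0,0]]'
python3 - <<'E'
from h import *
s=env.state();print(s["tool_pos"],s["qpos"].round(2));cv2.imwrite("pics/w1.png",env.grab_frame("wrist"))
import pickle;pickle.dump(s,open("w1.pkl","wb"))
cv2.imwrite("pics/s1.png",env.grab_frame("scene"))
E
```

```text
clock: 3.28
tool_pos: [602.0, -59.1, 218.8]
tcp_rot: [0.0, 0.796, -0.605, -0.001]
contact_force: [-0.9, 0.2, -0.8]
width: 1.0
[601.95851472 -59.06930379 218.84105545] [-0.17  0.48  1.53  0.    1.13  2.69]
```

View pics/w1.png

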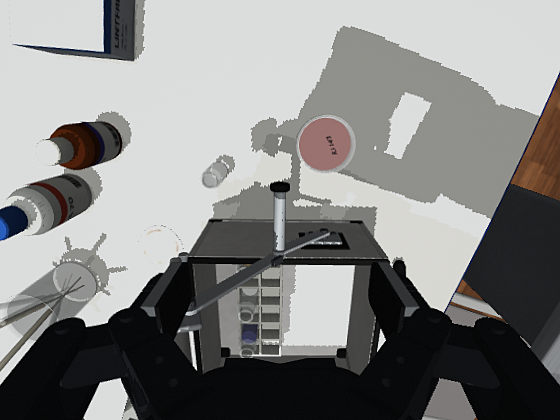

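View pics/s1.png

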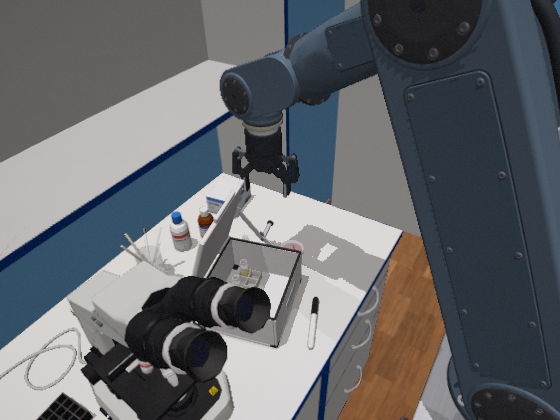

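Run:
```python
from h import *
import pickle
a=cv2.imread("pics/w1.png")[170:270,230:330]
cv2.imwrite("pics/w1z.png",cv2.resize(a,None,fx=6,fy=6,interpolation=cv2.INTER_CUBIC))
```

```text
(no output)
```

View pics/w1z.png

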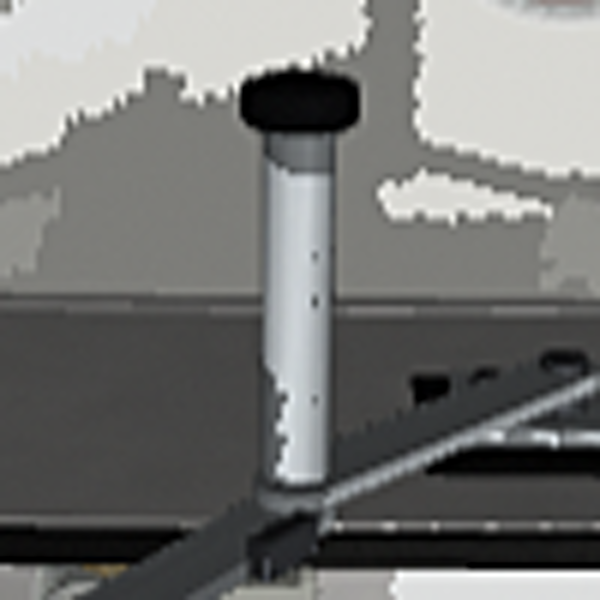

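Run:
```python
from h import *
import pickle
s=pickle.load(open("w1.pkl","rb"));C=cam("wrist",s);r=q(s["tcp_rot"]).as_matrix()
for n,u,v in(("knob",300,100),("knobin",300,132),("bar1",299,150),("barmid",298,300),("bar2",296,480)):
    p=at_z(C,(230+u/6,170+v/6),106.5);print(n,p.round(1),"tool",(r.T@(p-s["tool_pos"])).round(1))
```

```text
knob [605.5 -75.5 106.5] tool [ 16.9   0.9 112.3]
knobin [604.3 -71.4 106.5] tool [ 12.6   0.9 112.3]
bar1 [603.8 -69.  106.5] tool [ 10.2   0.7 112.3]
barmid [598.2 -48.7 106.5] tool [-10.9   0.6 112.4]
bar2 [591.3 -22.9 106.5] tool [-37.6   0.4 112.4]
```

```bash
python3 -m pendant '[[0,0,0.4,0],[-0.01,0.01,0.5,0],[0,0,0.5,0],[0,0,0.32,0],[0,0,0,0]]' 50; python3 -m pendant '[[0,0,0,0],[0,0,0,0],[0,0,0,0]]' 25 20
python3 - <<'E'
from h import *
s=env.state();print(s["tool_pos"],s["qpos"].round(2));cv2.imwrite("pics/w2.png",env.grab_frame("wrist"))
s=env.state();print(s["contact_force"])
E
```

```text
clock: 4.0
tool_pos: [599.9, -61.0, 116.5]
tcp_rot: [0.0, 0.794, -0.607, -0.001]
contact_force: [0.6, 0.6, 0.3]
width: 0.502
clock: 4.38
tool_pos: [600.8, -60.6, 117.8]
tcp_rot: [-0.0, 0.794, -0.607, 0.0]
contact_force: [0.6, -0.3, -0.2]
width: 0.25
[600.84015775 -60.60518225 117.76836467] [-0.18  0.6   1.61  0.    0.92  2.7 ]
[ 0.73912115 -0.00930683 -0.87496115]
```

View pics/w2.png

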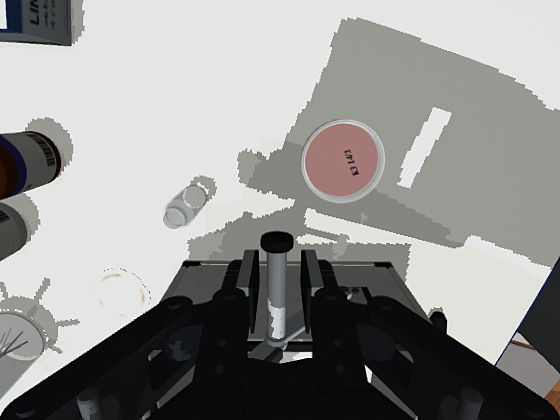

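Run:
```python
from h import *
for i in range(3):
    s=env.state();C=cam("wrist",s);r=q(s["tcp_rot"]).as_matrix();print(s["clock"],s["tool_pos"].round(2))
    f=env.grab_frame("wrist")
    p=at_z(C,(277,241),106.5);print(p.round(1),"tool",(r.T@(p-s["tool_pos"])).round(1))
a=f[220:350,210:350];cv2.imwrite("pics/w2z.png",cv2.resize(a,None,fx=4,fy=4,interpolation=cv2.INTER_CUBIC))
```

```text
4.425 [600.76 -60.56 117.63]
[605.6 -75.6 106.5] tool [15.8 -0.7 11.1]
4.475 [600.69 -60.58 117.45]
[605.6 -75.7 106.5] tool [15.9 -0.7 11. ]
4.525 [600.63 -60.56 117.35]
[605.5 -75.7 106.5] tool [15.9 -0.7 10.8]
```

View pics/w2z.png

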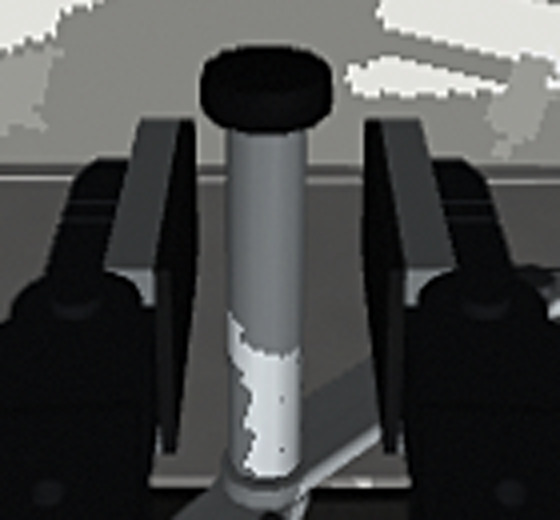

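```bash
python3 -m pendant '[[0,-0.02,0,0],[0,0,0,0]]' 18 20;  python3 - <<'E'
from h import *
f=env.grab_frame("wrist")
s=env.state();print(s["tool_pos"],s["contact_force"],s["width"])
a=f[220:350,210:350];cv2.imwrite("pics/w3z.png",cv2.resize(a,None,fx=4,fy=4,interpolation=cv2.INTER_CUBIC))
E
```

```text
clock: 4.82
tool_pos: [601.8, -60.2, 117.1]
tcp_rot: [-0.0, 0.794, -0.607, 0.0]
contact_force: [-0.6, 0.7, 1.3]
width: 0.178
[601.75106727 -60.22987975 117.03832301] [-0.01192713  0.138133    0.7944997 ] 0.17744108828974156
```

View pics/w3z.png

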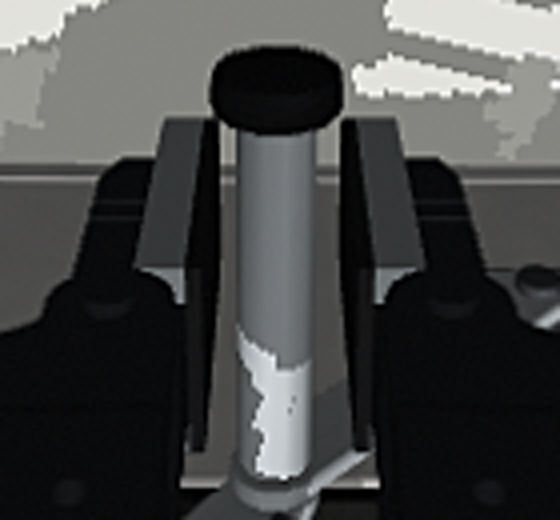

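```bash
python3 -m pendant '[[-0.04,-0.007,0.02,0],[0,0,0,0],[0,0,0,0]]' 14 20; python3 -m pendant '[[0,0,0,0]]' 12 20; python3 -m pendant '[[0,0,0,0]]' 10 20;python3 -m pendant '[[0,0,0,0],[0,0,0,0]]' 5 20
```

```text
clock: 5.25
tool_pos: [601.5, -57.8, 115.9]
tcp_rot: [0.0, 0.794, -0.607, -0.0]
contact_force: [1.0, 0.4, -0.3]
width: 0.142
clock: 5.38
tool_pos: [601.5, -57.8, 115.9]
tcp_rot: [-0.0, 0.794, -0.607, 0.0]
contact_force: [0.1, -0.5, -0.2]
width: 0.121
clock: 5.5
tool_pos: [601.6, -57.8, 115.9]
tcp_rot: [-0.0, 0.794, -0.607, 0.0]
contact_force: [0.6, 1.2, 0.2]
width: 0.106
clock: 5.75
tool_pos: [601.6, -57.8, 116.0]
tcp_rot: [-0.0, 0.794, -0.607, 0.0]
contact_force: [1.1, -0.2, 0.2]
width: 0.105
```

```bash
python3 -m pendant '[[0,0.013,-0.012,0],[0,0.012,-0.012,0],[0,0.012,-0.012,0]]';  python3 -m pendant '[[0,0,0,0]]'
```

```text
clock: 6.12
tool_pos: [599.4, -58.4, 118.0]
tcp_rot: [-0.0, 0.794, -0.607, 0.0]
contact_force: [3.4, 1.3, -3.2]
width: 0.107
clock: 6.25
tool_pos: [599.4, -58.4, 118.0]
tcp_rot: [-0.0, 0.794, -0.607, 0.0]
contact_force: [3.7, 1.2, -3.9]
width: 0.105
```

```bash
python3 -m pendant '[[0,0.02,-0.017,0],[0,0.019,-0.017,0]]';  python3 -m pendant '[[0,0.021,-0.017,0],[0,0.02,-0.016,0],[0,0,0,0]]'
```

```text
clock: 6.5
tool_pos: [597.1, -59.0, 120.2]
tcp_rot: [-0.0, 0.794, -0.607, 0.0]
contact_force: [4.1, 1.8, -2.3]
width: 0.105
clock: 6.88
tool_pos: [594.8, -59.6, 122.4]
tcp_rot: [-0.0, 0.794, -0.607, 0.0]
contact_force: [3.2, 2.4, -1.1]
width: 0.101
```

```bash
python3 -m pendant '[[0,0.028,-0.02,0],[0,0.029,-0.02,0],[0,0,0,0]]';  python3 -m pendant '[[0,0.03,-0.018,0],[0,0.03,-0.018,0],[0,0.031,-0.016,0],[0,0.031,-0.016,0]]'; python3 -m pendant '[[0,0.032,-0.013,0],[0,0.032,-0.014,0],[0,0.033,-0.012,0],[0,0.033,-0.011,0],[0,0,0,0]]'
```

```text
clock: 7.25
tool_pos: [591.9, -60.5, 125.0]
tcp_rot: [-0.0, 0.794, -0.607, 0.001]
contact_force: [5.5, 3.1, 0.5]
width: 0.105
clock: 7.75
tool_pos: [585.2, -62.2, 129.3]
tcp_rot: [-0.001, 0.794, -0.607, 0.001]
contact_force: [6.6, 4.8, 0.8]
width: 0.103
clock: 8.38
tool_pos: [577.9, -64.2, 132.6]
tcp_rot: [-0.001, 0.794, -0.607, 0.001]
contact_force: [6.8, 5.7, 3.6]
width: 0.103
```

```bash
python3 -m pendant '[[-0.004,0.033,-0.009,0],[-0.004,0.034,-0.009,0],[0,0.034,-0.007,0],[0,0.035,-0.006,0]]';  python3 -m pendant '[[0,0.034,-0.005,0],[0,0.035,-0.004,0],[0,0.035,-0.002,0],[-0.002,0.035,-0.002,0]]'
```

```text
clock: 8.88
tool_pos: [570.5, -66.2, 134.9]
tcp_rot: [-0.001, 0.794, -0.607, 0.002]
contact_force: [8.0, 4.2, 5.8]
width: 0.106
clock: 9.38
tool_pos: [562.5, -68.4, 135.9]
tcp_rot: [-0.001, 0.794, -0.607, 0.002]
contact_force: [6.7, 3.5, 7.3]
width: 0.1
```

```bash
python3 -m pendant '[[0,0.035,-0.002,0],[0,0.035,-0.002,0],[0,0.035,0.002,0],[-0.002,0.035,0.003,0]]';  python3 -m pendant '[[0,0.034,0.004,0],[0,0.035,0.005,0],[0,0.034,0.007,0],[-0.003,0.034,0.007,0]]'
```

```text
clock: 9.88
tool_pos: [554.1, -70.7, 135.7]
tcp_rot: [-0.001, 0.794, -0.607, 0.002]
contact_force: [5.6, 1.5, 6.1]
width: 0.103
clock: 10.38
tool_pos: [546.0, -72.7, 134.1]
tcp_rot: [-0.001, 0.794, -0.607, 0.002]
contact_force: [6.2, 0.4, 7.2]
width: 0.108
```

```bash
python3 -m pendant '[[0,0.034,0.004,0],[0,0.034,0.005,0],[0,0.034,0.009,0],[-0.002,0.033,0.01,0]]';  python3 -m pendant '[[0,0.032,0.014,0],[0,0.032,0.014,0]]'
```

```text
clock: 10.88
tool_pos: [537.9, -74.8, 132.2]
tcp_rot: [-0.001, 0.794, -0.607, 0.002]
contact_force: [6.1, 0.8, 4.6]
width: 0.105
clock: 11.12
tool_pos: [534.1, -75.8, 130.5]
tcp_rot: [-0.001, 0.794, -0.607, 0.002]
contact_force: [5.5, 1.2, 4.9]
width: 0.109
```

```bash
python3 -m pendant '[[0,0.031,0.015,0],[0,0.03,0.016,0],[0,0.03,0.018,0],[0,0.029,0.019,0]]';  python3 -m pendant '[[0,0.028,0.02,0],[0,0.028,0.021,0],[0,0.027,0.022,0],[0,0.026,0.023,0]]'
```

```text
clock: 11.62
tool_pos: [526.9, -77.6, 126.1]
tcp_rot: [-0.0, 0.794, -0.607, 0.001]
contact_force: [4.0, -0.3, 4.0]
width: 0.104
clock: 12.12
tool_pos: [519.9, -79.1, 120.2]
tcp_rot: [-0.0, 0.794, -0.607, 0.0]
contact_force: [5.0, -1.8, 3.9]
width: 0.104
```

```bash
python3 -m pendant '[[0.004,0.025,0.024,0],[0.004,0.024,0.025,0],[0,0.024,0.026,0],[0,0.023,0.026,0]]';  python3 -m pendant '[[0,0.021,0.027,0],[0,0,0,0]]'
python3 - <<'E'
from h import *
cv2.imwrite("pics/s4.png",env.grab_frame("scene"));cv2.imwrite("pics/t4.png",env.grab_frame("top"))
E
```

```text
clock: 12.62
tool_pos: [514.3, -80.9, 114.0]
tcp_rot: [-0.0, 0.794, -0.607, -0.0]
contact_force: [5.4, 1.4, 4.2]
width: 0.103
clock: 12.88
tool_pos: [512.9, -81.2, 112.3]
tcp_rot: [0.0, 0.794, -0.607, -0.0]
contact_force: [4.6, 0.5, 4.8]
width: 0.103
```

View pics/s4.png

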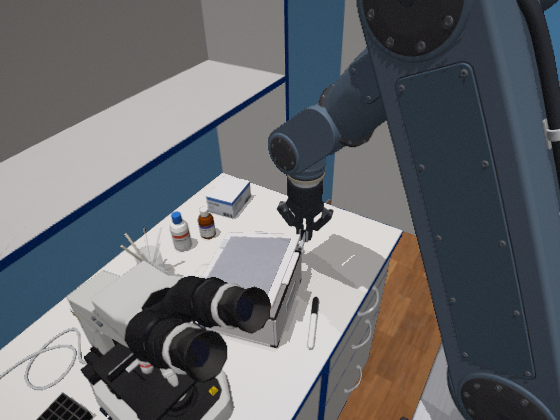

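```bash
python3 -m pendant '[[0,0,0,0],[0,0,0,0]]' 18;  python3 -m pendant '[[0,0,0,0],[0,0,0,0]]' 40; python3 -m pendant '[[0,0,-0.3,0],[0,0,-0.6,0],[0,0,-0.7,0],[0,0,-0.4,0],[0,0,0,0]]'
python3 - <<'E'
from h import *
s=env.state();cv2.imwrite("pics/w5.png",env.grab_frame("wrist"));cv2.imwrite("pics/t5.png",cv2.resize(env.grab_frame("top")[160:300,160:340],None,fx=4.2,fy=4.2))
E
```

```text
clock: 13.22
tool_pos: [512.2, -81.1, 111.9]
tcp_rot: [0.001, 0.794, -0.607, -0.001]
contact_force: [0.0, -0.5, 0.4]
width: 0.183
clock: 13.48
tool_pos: [513.0, -81.3, 112.3]
tcp_rot: [0.0, 0.794, -0.607, -0.0]
contact_force: [-0.8, -0.8, 1.0]
width: 0.398
clock: 14.1
tool_pos: [513.8, -81.4, 233.9]
tcp_rot: [-0.001, 0.794, -0.607, 0.001]
contact_force: [-0.4, 0.3, -0.5]
width: 0.398
```

View pics/w5.png

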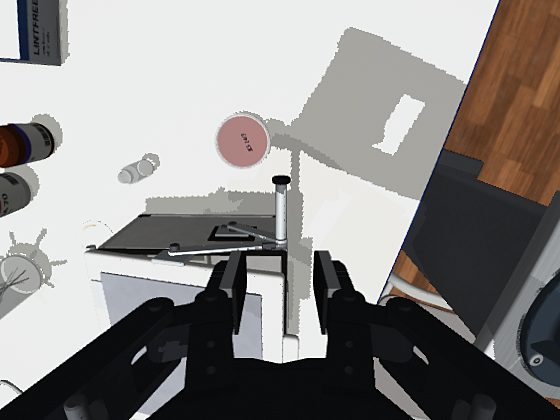

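View pics/t5.png

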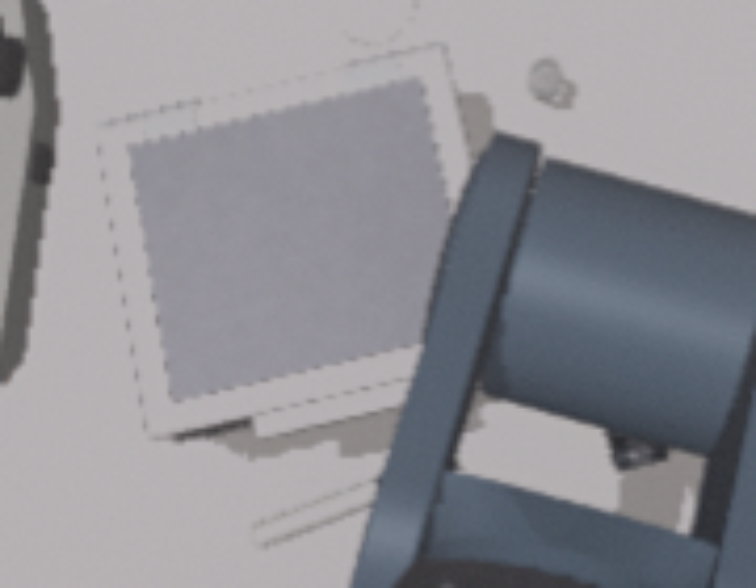

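```bash
python3 -m pendant '[[-0.5,-0.04,0,0],[-0.8,-0.06,0,0],[-0.8,-0.06,0,0],[-0.36,-0.03,0,0],[0,0,0,0]]' 0 30; python3 -m pendant '[[0,0,0.2,0],[0,0,0.3,0],[0,0,0.2,0],[0,0,0,0]]'
python3 - <<'E'
from h import *
cv2.imwrite("pics/s6.png",env.grab_frame("scene"));cv2.imwrite("pics/w6.png",env.grab_frame("wrist"))
E
```

```text
clock: 14.82
tool_pos: [485.1, 55.0, 231.5]
tcp_rot: [-0.005, 0.798, -0.602, -0.005]
contact_force: [-0.1, -0.2, -0.9]
width: -0.001
clock: 15.32
tool_pos: [485.1, 54.9, 189.2]
tcp_rot: [-0.005, 0.798, -0.603, -0.005]
contact_force: [0.6, -0.6, -0.2]
width: -0.002
```

View pics/w6.png

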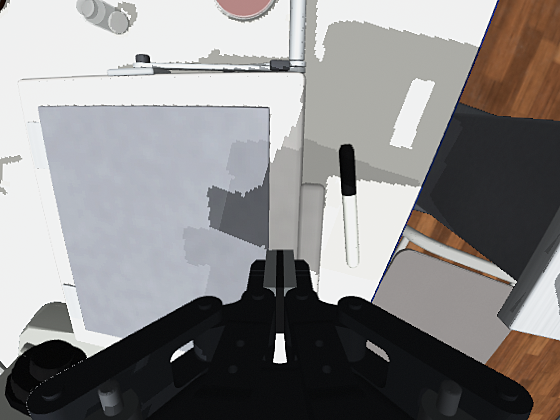

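View pics/s6.png

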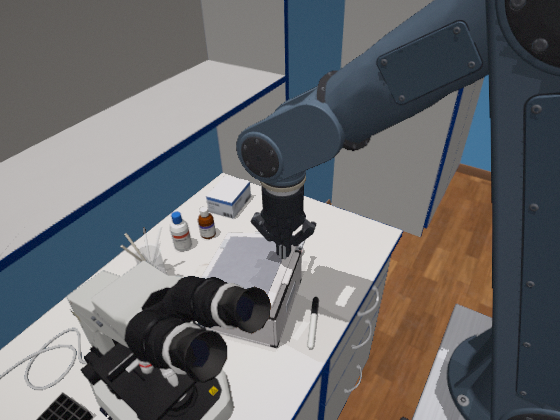

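```bash
python3 -m pendant '[[0,0,0,-10],[0,0,0,-10],[0,0,0,-10],[0,0,0,0]]'
python3 - <<'E'
from h import *
s=env.state();print(s["qpos"].round(3),s["tool_pos"])
x,y,th=558.2,83.6,.2655
p=w(x,y,th,[[-75,0,113]])[0];print(p,q(s["tcp_rot"]).as_matrix().T@(p-s["tool_pos"]))
E
```

```text
clock: 15.92
tool_pos: [485.8, 55.4, 190.8]
tcp_rot: [-0.006, 0.927, -0.376, -0.002]
contact_force: [0.9, -0.8, 0.1]
width: -0.001
[0.011 0.316 1.868 0.016 0.957 2.343] [485.76825983  55.38096743 190.82918248]
[485.82789308  63.92061638 113.        ] [-5.2334982  -5.36679857 77.93663308]
```

```bash
python3 -m pendant '[[-0.08,-0.08,0.08,0],[0,0,0.05,0],[0,0,0,0]]'; python3 -m pendant '[[0,0,0.05,0],[0,0,0.05,0],[0,0,0,0]]'; python3 -m pendant '[[0,0,0.04,0],[0,0,0.04,0]]'
```

```text
clock: 16.3
tool_pos: [485.2, 62.4, 182.3]
tcp_rot: [-0.006, 0.927, -0.376, -0.003]
contact_force: [0.5, -0.0, 0.1]
width: -0.001
clock: 16.68
tool_pos: [485.3, 62.4, 176.4]
tcp_rot: [-0.006, 0.927, -0.375, -0.003]
contact_force: [0.3, -0.1, -0.2]
width: 0.001
clock: 16.92
tool_pos: [485.4, 62.5, 171.7]
tcp_rot: [-0.006, 0.927, -0.375, -0.002]
contact_force: [-0.2, -0.4, 1.3]
width: 0.001
```

```bash
python3 -m pendant '[[0,0,0.03,0],[0,0,0.03,0]]'; python3 -m pendant '[[0,0,0.03,0],[0,0,0.03,0]]'; python3 -m pendant '[[0,0,0.04,0],[0,0,0.04,0]]'
```

```text
clock: 17.18
tool_pos: [485.4, 62.5, 168.1]
tcp_rot: [-0.006, 0.927, -0.375, -0.003]
contact_force: [-1.0, 0.9, 1.7]
width: 0.005
clock: 17.42
tool_pos: [485.4, 62.6, 164.5]
tcp_rot: [-0.006, 0.927, -0.375, -0.002]
contact_force: [-0.5, 0.7, 0.4]
width: -0.001
clock: 17.68
tool_pos: [485.4, 62.6, 159.6]
tcp_rot: [-0.006, 0.927, -0.375, -0.003]
contact_force: [-1.5, -0.7, 1.7]
width: 0.002
```

```bash
python3 -m pendant '[[0,0,0.04,0],[0,0,0.04,0]]'; python3 -m pendant '[[0,0,0.04,0],[0,0,0.04,0]]'; python3 -m pendant '[[0,0,0.04,0],[0,0,0.04,0]]'
```

```text
clock: 17.92
tool_pos: [485.4, 62.7, 154.8]
tcp_rot: [-0.006, 0.927, -0.375, -0.003]
contact_force: [-0.7, -0.4, 0.4]
width: 0.0
clock: 18.18
tool_pos: [485.4, 62.8, 150.0]
tcp_rot: [-0.006, 0.927, -0.375, -0.003]
contact_force: [-1.3, -0.8, 1.2]
width: 0.001
clock: 18.42
tool_pos: [485.4, 62.8, 145.3]
tcp_rot: [-0.006, 0.927, -0.375, -0.002]
contact_force: [-0.7, -0.6, 0.7]
width: -0.004
```

Run:
```python
from h import *
cv2.imwrite("pics/s7.png",cv2.resize(env.grab_frame("scene")[200:360,180:340],None,fx=3.5,fy=3.5));cv2.imwrite("pics/w7.png",env.grab_frame("wrist"))
```

```text
(no output)
```

View pics/s7.png

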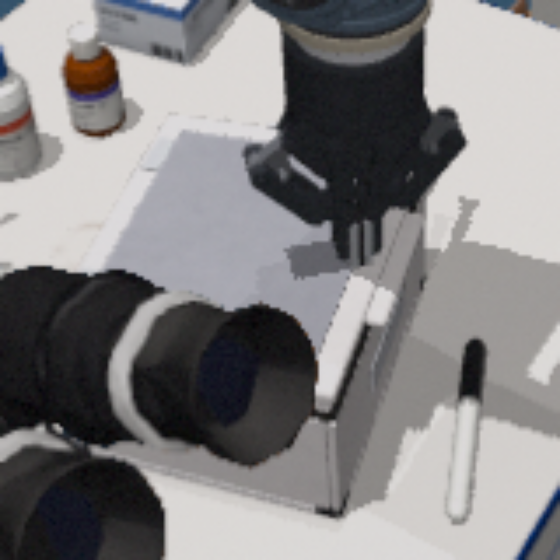

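View pics/w7.png

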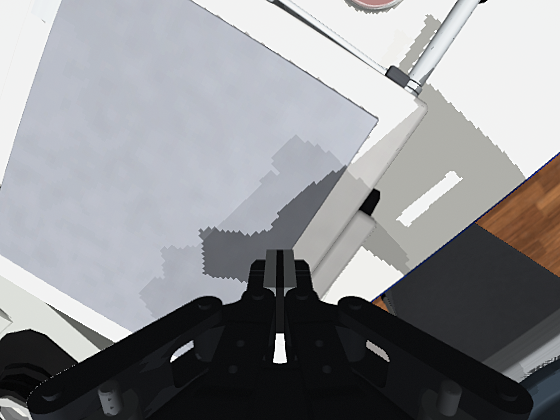

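```bash
python3 -m pendant '[[0,0,0.03,0],[0,0,0.03,0],[0,0,0.03,0]]'; python3 -m pendant '[[0,0,0.03,0],[0,0,0.02,0],[0,0,0.0,0]]'; python3 -m pendant '[[0,0,0.015,0],[0,0,0.0,0]]'
```

```text
clock: 18.9
tool_pos: [485.3, 62.9, 139.9]
tcp_rot: [-0.006, 0.927, -0.375, -0.003]
contact_force: [-1.0, -0.0, 1.1]
width: 0.0
clock: 19.27
tool_pos: [485.4, 63.0, 136.9]
tcp_rot: [-0.006, 0.927, -0.375, -0.003]
contact_force: [-0.0, -0.2, 0.2]
width: -0.001
clock: 19.52
tool_pos: [485.4, 63.0, 136.1]
tcp_rot: [-0.006, 0.927, -0.375, -0.002]
contact_force: [0.4, -0.3, 0.9]
width: 0.001
```

```bash
python3 -m pendant '[[0,0,0.015,0],[0,0,0,0]]'; python3 -m pendant '[[0,0,0.015,0],[0,0,0.0,0]]'; python3 -m pendant '[[0,0,0.012,0],[0,0,0.0,0]]'
```

```text
clock: 19.77
tool_pos: [485.4, 63.0, 135.2]
tcp_rot: [-0.006, 0.927, -0.375, -0.002]
contact_force: [-1.0, -1.6, 0.6]
width: 0.003
clock: 20.02
tool_pos: [485.4, 63.0, 134.2]
tcp_rot: [-0.006, 0.927, -0.375, -0.003]
contact_force: [-0.6, -0.6, 0.7]
width: -0.003
clock: 20.27
tool_pos: [485.4, 63.0, 133.6]
tcp_rot: [-0.006, 0.927, -0.375, -0.002]
contact_force: [-0.8, 0.5, 0.9]
width: 0.002
```

```bash
python3 -m pendant '[[0,0,0.01,0],[0,0,0,0]]'
```

```text
clock: 20.52
tool_pos: [485.4, 63.0, 132.9]
tcp_rot: [-0.006, 0.927, -0.375, -0.003]
contact_force: [-0.3, -0.0, 0.3]
width: -0.001
```

```bash
python3 -m pendant '[[0,0,0.01,0],[0,0,0,0]]'; python3 -m pendant '[[0,0,0.01,0],[0,0,0,0]]'
```

```text
clock: 20.78
tool_pos: [485.4, 63.0, 132.3]
tcp_rot: [-0.006, 0.927, -0.375, -0.003]
contact_force: [-0.6, 0.1, 0.4]
width: 0.001
clock: 21.02
tool_pos: [485.4, 63.0, 131.8]
tcp_rot: [-0.006, 0.927, -0.375, -0.002]
contact_force: [-0.6, -1.6, 2.4]
width: 0.001
```

```bash
python3 -m pendant '[[0,0,0.01,0],[0,0,0,0]]'
```

```text
clock: 21.28
tool_pos: [485.4, 63.0, 131.3]
tcp_rot: [-0.006, 0.927, -0.375, -0.002]
contact_force: [-1.9, -0.3, 5.9]
width: 0.001
```

```bash
python3 -m pendant '[[0,0,0.006,0],[0,0,0.004,0],[0,0,0,0]]'
```

```text
clock: 21.65
tool_pos: [485.4, 63.0, 130.9]
tcp_rot: [-0.006, 0.927, -0.375, -0.002]
contact_force: [-2.3, -1.1, 7.4]
width: 0.002
```

```bash
python3 -m pendant '[[0,0,0.004,0],[0,0,0,0]]'; python3 -m pendant '[[0,0,0,0],[0,0,0,0]]'
```

```text
clock: 21.9
tool_pos: [485.4, 63.0, 130.8]
tcp_rot: [-0.006, 0.927, -0.375, -0.002]
contact_force: [-4.2, 0.3, 9.6]
width: -0.002
clock: 22.15
tool_pos: [485.4, 63.0, 130.8]
tcp_rot: [-0.006, 0.927, -0.375, -0.002]
contact_force: [-3.7, -1.3, 9.2]
width: -0.001
```

```bash
python3 -m pendant '[[0,0,0.003,0],[0,0,0,0],[0,0,0,0],[0,0,0,0],[0,0,0,0],[0,0,0,0]]'; python3 -m pendant '[[0,0,-0.02,0],[0,0,-0.05,0],[0,0,-0.1,0],[0,0,-0.3,0],[0,0,-0.5,0],[0,0,-0.5,0],[0,0,0,0]]'
python3 - <<'E'
from h import *
S=cam("scene");f=env.grab_frame("scene")
cv2.imwrite("pics/s8.png",cv2.resize(f[200:360,180:340],None,fx=3.5,fy=3.5));cv2.imwrite("pics/w8.png",env.grab_frame("wrist"))
# expected pixel of lid front-right & front-left top corners at angles
import numpy as np
for a in (0,.02,.05,.1):
    P=[[90-184*np.cos(a)-13*np.sin(a)*-1*-1,s,100+184*np.sin(a)+13*np.cos(a)] for s in(-102,102)]
    print(a,((proj(S,w(558.2,83.6,.2655,P))-[180,200])*3.5).round(1).tolist())
E
```

```text
clock: 22.9
tool_pos: [485.4, 63.0, 130.7]
tcp_rot: [-0.006, 0.927, -0.375, -0.002]
contact_force: [-3.5, -0.3, 10.2]
width: 0.0
clock: 23.78
tool_pos: [486.4, 61.9, 220.5]
tcp_rot: [-0.007, 0.927, -0.375, -0.001]
contact_force: [-0.2, -0.5, -0.3]
width: 0.002
0 [[426.1, 162.5], [333.3, 412.3]]
0.02 [[426.5, 158.5], [333.5, 408.3]]
0.05 [[426.9, 152.5], [333.5, 402.3]]
0.1 [[427.0, 142.2], [333.0, 392.0]]
```

View pics/s8.png

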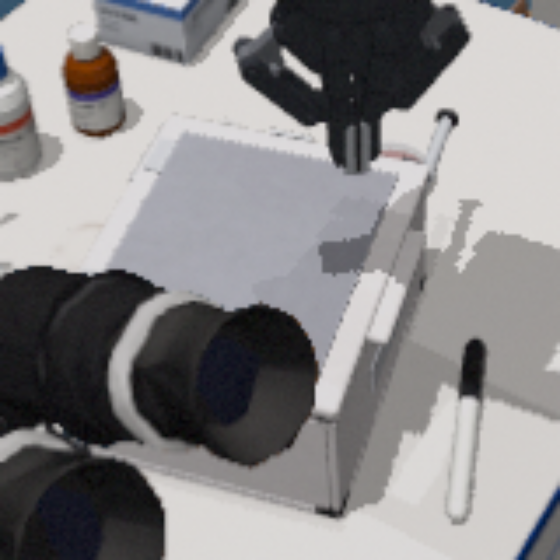

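View pics/w8.png

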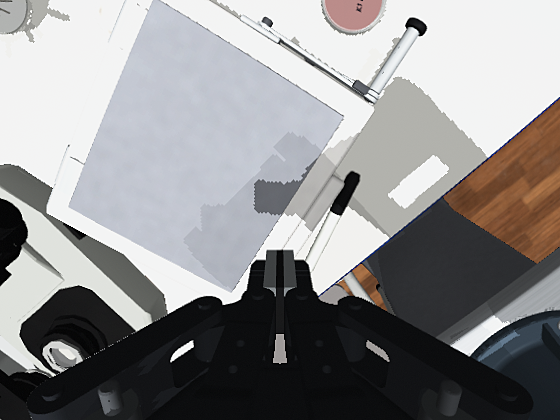

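The scene view shows the lid flush. Its front corners are at about (427,163) and (325,414) in the crop, against (426,162) and (333,412) predicted for angle 0. The fingers are clear of everything, and the marker, dish and vial look undisturbed.

Run:
```python
from workcell import env
s=env.state();print(s["contact_force"],abs(s["qd"]).max());print(env.sign_off())
```

```text
[ 0.02680119 -0.26759249  0.02047231] 0.017394018124672516
the job is handed in; nothing more can be done
None
```

The lid is shut on its seal and the job is handed in. I pinched the pull bar and lifted the knee past centre, then lowered the lid along the bar's circle to about 0.25 rad. After releasing the bar, I pressed the lid shut with closed fingers, holding about 10 N for roughly 0.7 s, and moved clear.

**Last checks:**
- **Lid:** the front-right corner matches the predicted shut position to about a pixel in the scene picture. The front-left corner sits about 8 px to one side on the 3.5× enlarged picture, while its height agrees.
- **Contact:** force was about 0 N after I backed off, so nothing was touching the robot.
- **Petri dish, vial and marker:** they looked undisturbed in the pictures; I did not measure their positions again.

**Disagreements and limits:**
- **Stay bracket:** its shift could not be read directly. While I lowered the lid, the bar's path measured 1.5–2 mm outside the nominal circle. The measured forces suggest at most about 0.5 mm of shift, and I steered by the forces.
- **Joint limit:** on the way to the lid the last joint reached its range limit and the tool stopped about 9 mm short. I turned the tool back 30° and corrected the position, which left it tilted about 0.7°.
- **Press direction:** the 10 N press also had about 3.5 N of sideways force.

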